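# Open the hatch and hold the sample carrier in the exposure chamber

## Robot

A 7-joint arm with a two-finger parallel gripper is mounted at the origin on a cart in front of the work surface, level with it; the furniture and walls round the work are solid. World frame = base frame: x ahead of the robot, y to its left, z up, the work surface at z = 0. Lengths are in m, angles in rad, forces in N, time in s.
With the tool pointing down it reaches from about 0.425 to 0.875 m from the base axis. Payload 4.7 kg.
Tool frame: the origin (TCP) lies between the finger pads; the fingertips stand 19 mm ahead of it and the grasp point (between the pads) is the TCP (ctrl.nose_length is the distance from the TCP to the fingertips, in m); z points along the fingers, y is the line along which they close (so a half turn about z gives the same grasp; the last joint's range is limited). The gripper opens to 85 mm and grips with 20 to 120 N. Pads are 22 mm wide; open, the fingers measure 114 mm over their backs; the gripper's body (76 mm by 85 mm) begins 54 mm behind the grasp point. The pads swing forward as they close: fully open they stand 13 mm farther back than shut.
Start: joints at [1.151, 0.321, -0.07, 1.45, 0.023, 1.371, -0.057], TCP at [0.273, -0.59, 0.25] pointing down, gripper open.
Joint ranges: [-2.86, 2.86], [-0.3, 2.09], [-1.38, 1.24], [0.06, 2.45], [-1.56, 4.7], [0.09, 2.05], [-2.69, 2.69]. Speed limits (rad/s): [2.57, 2.57, 3.14, 3.14, 3.14, 3.14, 3.14].

## Interface

Orientations are given as a unit quaternion [w, x, y, z].
In Python, from cell import readout, cams, hand_in, ctrl gives the robot as it stands. The module is installed in compiled form; this text tells all that it offers.
- The arm moves only by the tool arm_command, never from a script. Its argument "plan" is a list that holds one entry, the list of rows, each a list of 7 numbers: the turn, a rotation vector about the tool's x, y, z in degrees, then the shift along the tool's x, y, z in cm, then the closure, from 0 (fully open) to 1 (shut). In form: [[[rx, ry, rz, tx, ty, tz, gripper], ...]]. A call has exactly 10 rows; each row is the pose to reach, as a shift and turn from the pose commanded when the call began, along the tool's axes at that moment; what a row does not reach only later rows make up. A row lasts 1/8 s, in which the tool goes at most 62.5 mm and 10.7 degrees, less where a joint would pass 70% of its speed; a pose out of reach is approached as far as the arm can. A call with a gripper value outside its range is refused whole. The fingers move at their own pace and stop on an object; "newtons" is the grip in N (left out, the last holds). Time passes only in rows, so rows that repeat a pose let the fingers close, or fill a call up. It gives the time, the measured TCP pose, the force, the opening and the grip force at its end, in the units of the state.
- readout.sense(): the state, without advancing time (a new reading comes with each control period).
- cams.grab_frame(name): name is "scene" or "top" or "wrist"; returns the picture (420x560x3 uint8, red, green, blue); there is no depth.
- cams.camera_info(name): a dict with "vertical_fov" (degrees; the focal length in pixels is half the picture's height over the tangent of half this angle, whatever the lens; pixels are square), "cx", "cy" (the principal point, pixels), "k1" (the pictures are not rectified: a ray, as slopes to the right and down, at radius r is drawn at 1 + k1 r^2 times it, then the intrinsics apply), "world_from_camera" (4x4, takes a point from camera to world coordinates). Camera axes: x right, y down, z forward; pixel columns grow to the right and rows downward; lengths in m; the calibration is good to about 2 mm. A picture is of the moment at which its call begins: read the wrist's pose just before it. camera_info takes no time and is no camera call; for the wrist camera it gives the pose at the moment of the call.
- hand_in(): hands the job in; it is judged then, once.
The state is a dict: "time_s": time; "qpos": joint angles; "qvel": joint speeds; "effort": joint torques, N m; "eef_pos": TCP position; "ee_rot": TCP orientation; "contact_force": force on the tool from outside, world axes, zero at the start; "moment": the same for the moment, N m; "grip_width": finger opening in m; "gripper_force": force on a finger pad.
Only numpy, scipy, OpenCV 4.12 (cv2) and the standard library are available. Lean on these libraries where they do the work, as an engineer would, in place of code of your own. Each camera call takes 0.05 s, during which the arm holds its last target. There are 200 camera calls.

## Task

Wind the exposure chamber's hatch fully open with the crank on its cover (clockwise seen from above, up to its stop), then take the sample carrier with the plain straight tab from the rack and lower its blade through the slot that the hatch has uncovered. Finish while still holding the carrier upright in the gripper, with the dark line across its blade level with the top of the cover, so that its shoulder stays clear above the cover and only the gripper carries it, without forcing it against the slot. Leave the rack's other carrier (the one with the crossbar on top) and the things standing about where they are.

Things in the scene. Friction and masses are not known exactly. Their poses are not given: they have to be found in the camera images.
- chamber: Exposure chamber, fixed white and grey box 130 (x) x 260 (y) x 110 mm (z, top of its flat cover). Origin: centre of its underside; x points away from its glazed front, z up. On the cover: the slot at the +y end, a gearbox block (70 x 80 x 22 mm, middle at y = -75 mm) with the crank on top at the -y end, between them two rails (7 mm high, at x = +-30 mm) for the hatch plate.
- hatch_plate (a point): Centre of the underside of the flat steel hatch plate (50 x 56 x 3 mm) that slides on the cover between the rails. Closed, it lies over the slot; it moves 30 mm per crank turn in the chamber's -y direction, 60 mm in all, and has wholly uncovered the slot and its bevel past about 10.9 rad of the crank.
- slot (a point): Centre of the slot's mouth, level with the top of the cover. The slot goes through the 10 mm cover: 10 mm (chamber x) by 42 mm (chamber y), 2 mm more than the blade each way (1 mm per side), with a 3 mm bevel round its mouth; below it the chamber is empty for 86 mm more. Axes as the chamber's.
- crank_axis (a point): Point on the crank's vertical axis, at the upper face of the crank arm, 146 mm above the worktop. Axes as the chamber's.
- crank (a joint): Crank angle (rad): 0 = hatch closed, grows clockwise seen from above, stop at 12.57 (two full turns) = hatch fully open; starts between 0.1 and 1.6. Friction 0.02 N m, about 0.5 N at the knob; stays where it is left. At angle 0 the arm points from the axis to the chamber's +y (towards the slot).
- knob (a point): Middle of the crank's upright black knob, 40 mm from the axis, 171 mm above the worktop; the knob is 18 mm thick, spans 148 to 186 mm above the worktop, and spins freely on its pin, so a gripper that pinches it from above can go round without turning. The arm under it is 14 mm wide, its top at 146 mm.
- rack: White fixed rack 62 (x) x 146 (y) x 92 (z) mm with two slots (12 x 46 mm) side by side along its y, 68 mm apart; a carrier hangs in each by its shoulder. Origin: centre of the underside, z up. Behind it to the left stands the room's fixed water bath, about 0.3 m tall (world x over 0.53, y over 0.28): swing round in front of it.
- plain_carrier: The carrier to use: loose, aluminium, 0.08 to 0.15 kg, upright in one of the rack's slots. Origin: centre of the blade's lower end; z up. Blade 8 (x) x 40 (y) mm, z 0 to 80, with a round white spot; shoulder 18 x 54 mm, z 80 to 86; plain straight tab 10 (x) x 22 (y) mm, z 86 to 130, gripped across its 10 mm. A half turn about z makes no difference.
- tab (a point): On the plain carrier: middle of the tab, 109 mm above the blade's lower end. Axes as the carrier's.
- depth_line (a point): On the plain carrier: centre of the dark line round the blade, 68 mm above the blade's lower end and 12 mm below the shoulder. Axes as the carrier's.
- cross_carrier: The other carrier, to be left in the rack: same blade and shoulder, its tab ends in a round crossbar 50 mm long (y), 12 mm thick, z 118 to 130. Origin and axes as the plain carrier's.
- amber_jar: Bystander, leave it: brown glass jar, 52 mm wide, 66 mm tall. Origin: centre of its underside.
- pe_jar: Bystander, leave it: white plastic jar, 60 mm wide, 71 mm tall. Origin: centre of its underside.
- slide_box: Bystander, leave it: small carton 61 x 85 x 32 mm. Origin: centre of its underside.
- tweezers: Bystander, leave it: steel tweezers, 120 mm long, lying flat. Origin: centre of its underside.
- vial: Bystander, leave it: small sample vial, 23 mm wide, 52 mm tall. Origin: centre of its underside.
- beaker: Bystander, leave it: clear beaker, 54 mm wide, 70 mm tall. Origin: centre of its underside.
- weight: Bystander, leave it: steel check weight with a knob, 31 mm wide, 49 mm tall. Origin: centre of its underside.
Mind the look-alikes: they are no part of the job. What is shaped like the plain_carrier but brown, pink or purple is not meant.

How it is judged:
By the outcome, as a careful person would: the job done as asked, in the order asked, and still so for the second after the job is handed in, while the arm keeps its last pose, push and grip.
It also fails if it takes over 70 s, if anything falls off the work surface, if the arm or the gripper's body presses on something with over 40 N, if the wrist force passes 120 N, or if a joint passes its speed limit or range.

## Working session

There is one attempt and no reset: what is moved stays moved. The work goes in short steps, Python scripts to look and compute and a tool call to move; the robot and the scene stay as the last step left them, time stands still between calls to the robot, and variables do not carry over. Pictures are saved under pics/ and viewed, at most 13 in all, crops included, and the job is handed in when it is done.

Besides the shell and the picture viewer there is one more tool, called after "Emit:" as name([rows], argument=value, ...), one row to a line, values as JSON. arm_command: Moves the arm, as the interface text tells. Its arguments: {"type":"object","properties":{"plan":{"type":"array"},"newtons":{"type":"number"}},"required":["plan"]}

```bash
mkdir -p pics; cat > h.py <<'E'
import numpy as np, cv2
from cell import readout, cams, ctrl
def grab(n,f=None):
    i=cams.camera_info(n); im=cams.grab_frame(n)
    if f: cv2.imwrite('pics/'+f,im[:,:,::-1])
    return im,i
def ray(i,u,v):
    f=210/np.tan(np.radians(i['vertical_fov'])/2)
    K=np.array([[f,0,i['cx']],[0,f,i['cy']],[0,0,1]])
    p=cv2.undistortPoints(np.array([[[u,v]]],float),K,np.array([i['k1'],0,0,0,0.]))[0,0]
    # (forward model 1+k1 r^2 is OpenCV's)
    T=np.array(i['world_from_camera']); return T[:3,3],T[:3,:3]@np.r_[p,1]
def onz(i,u,v,z):
    o,d=ray(i,u,v); return o+d*(z-o[2])/d[2]
def proj(i,P):
    f=210/np.tan(np.radians(i['vertical_fov'])/2)
    T=np.linalg.inv(np.array(i['world_from_camera'])); c=T[:3,:3]@np.asarray(P)+T[:3,3]
    s=c[:2]/c[2]; s=s*(1+i['k1']*(s@s)); return s*f+[i['cx'],i['cy']]
def meet(*rs):
    A=0;b=0
    for o,d in rs:
        d=d/np.linalg.norm(d); M=np.eye(3)-np.outer(d,d); A=A+M; b=b+M@o
    return np.linalg.solve(A,b)
E
python3 - <<'E'
from h import *
s=readout.sense();print(s)
a,i=grab('scene');b,j=grab('top')
print(i,j)
cv2.imwrite('pics/s1.png',cv2.resize(a,(800,600))[:,:,::-1]);cv2.imwrite('pics/t1.png',cv2.resize(b,(800,600))[:,:,::-1])
cv2.imwrite('pics/s0.png',a[:,:,::-1]);cv2.imwrite('pics/t0.png',b[:,:,::-1])
E
```

```text
{'time_s': 0.0, 'qpos': array([ 1.15108175,  0.32182062, -0.07009335,  1.45167455,  0.02260175,
        1.37079113, -0.05690359]), 'qvel': array([ 4.79736353e-04, -9.35431022e-05,  8.43365801e-04,  9.02992473e-04,
       -2.87249158e-04,  9.75811889e-04,  5.66462600e-04]), 'effort': array([-8.46908588e-04, -4.93596053e+01, -3.82375382e-01, -3.14343631e+01,
        1.30559353e-02,  1.13477925e-02, -1.05515178e-05]), 'eef_pos': array([ 0.27296916, -0.58935435,  0.2492253 ]), 'ee_rot': array([-9.19220295e-04,  9.76563439e-01,  2.15227647e-01, -2.52344137e-04]), 'contact_force': array([ 0.2860483 , -0.11872065, -0.5042106 ]), 'moment': array([-0.02186302,  0.02181444, -0.02833315]), 'gripper_force': 0.0, 'grip_width': 0.0853718988599702}
{'vertical_fov': 44.52509596349065, 'cx': 271.19693161984185, 'cy': 211.4561896135538, 'k1': -0.16571327647811795, 'world_from_camera': array([[-0.84164456, -0.34822708,  0.41276184,  0.01558183],
       [-0.53969971,  0.5691851 , -0.62028425,  0.85683687],
       [-0.01893812, -0.74482631, -0.6669896 ,  1.0331464 ],
       [ 0.        ,  0.        ,  0.        ,  1.        ]])} {'vertical_fov': 56.311379427993245, 'cx': 284.9209303293323, 'cy': 210.83286991024335, 'k1': 0.027162472271245547, 'world_from_camera': array([[-9.07664387e-02, -9.69324744e-01,  2.28409708e-01,
         3.36068346e-01],
       [-9.95871609e-01,  8.85981620e-02, -1.97510375e-02,
         1.24259709e-02],
       [-1.09151098e-03, -2.29259475e-01, -9.73364732e-01,
         1.22619956e+00],
       [ 0.00000000e+00,  0.00000000e+00,  0.00000000e+00,
         1.00000000e+00]])}
```

View pics/s1.png

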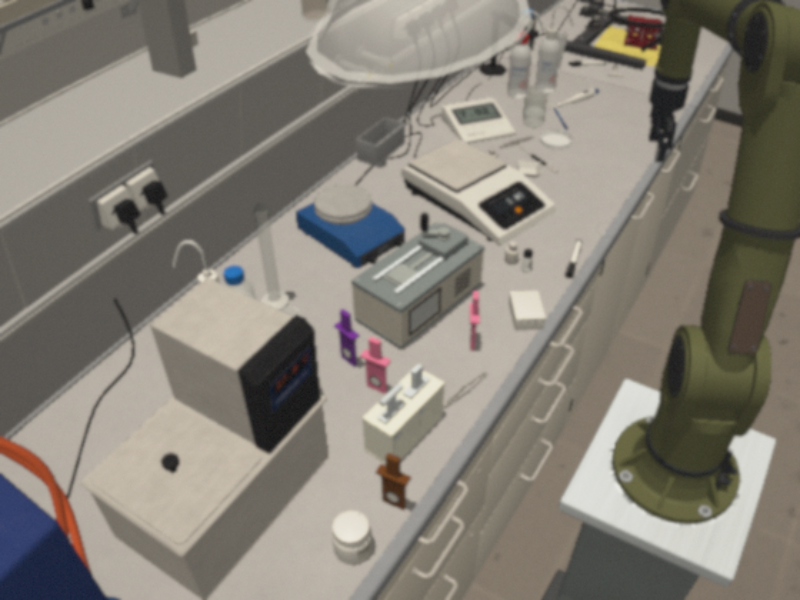

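View pics/t1.png

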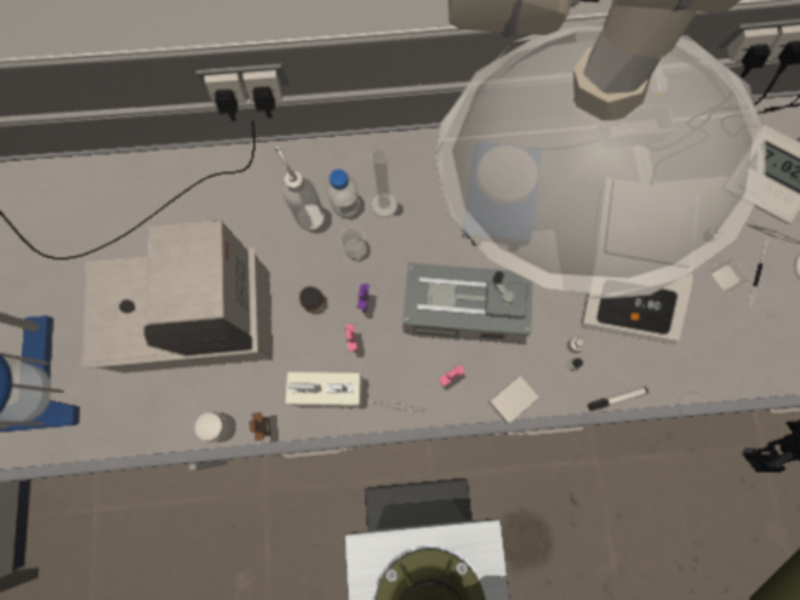

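The scene view (800x600) shows the chamber at about (420,285), the black knob at (425,222) and the rack at (405,412). The top view shows the chamber at (467,300), the knob at (498,277) and the rack at (323,389). Brown, pink and purple look-alikes stand loose on the worktop. A lamp hood hangs above and behind the crank. Next I'll enlarge the chamber and rack.

```bash
python3 - <<'E'
from h import *
s=cv2.imread('pics/s0.png');t=cv2.imread('pics/t0.png')
def c(im,x,y,w,h): return cv2.resize(im[y:y+h,x:x+w],(400,300),interpolation=cv2.INTER_CUBIC)
a=c(s,240,150,108,81);b=c(s,245,250,80,60);d=c(t,276,176,108,81);e=c(t,190,250,80,60)
cv2.imwrite('pics/crop.png',np.vstack([np.hstack([a,b]),np.hstack([d,e])]))
_,i=0,cams.camera_info('scene');j=cams.camera_info('top')
k=.7
# lamp estimate: left extreme / right extreme
print('lamp centre',meet(ray(i,420*k,40*k),ray(j,600*k,160*k)))
print('knob',meet(ray(i,425*k,222*k),ray(j,498*k,277*k)))
# chamber top corners (top view, z .11)
for u,v in [(407,263),(531,268),(530,341),(405,334)]: print('ch',onz(j,u*k,v*k,.11))
for u,v in [(353,278),(436,220),(483,233),(402,303)]: print('chS',onz(i,u*k,v*k,.11))
for u,v in [(287,373),(361,374),(360,406),(286,405)]: print('rk',onz(j,u*k,v*k,.092))
E
```

```text
lamp centre [ 0.68705327 -0.28975109  0.50157624]
knob [ 0.61658347 -0.19066973  0.16849965]
ch [ 0.67922945 -0.01756485  0.11      ]
ch [ 0.64495683 -0.2723375   0.11      ]
ch [ 0.4936912 -0.2487632  0.11     ]
ch [5.30633550e-01 2.90611256e-05 1.10000000e-01]
chS [ 0.68284639 -0.02605165  0.11      ]
chS [ 0.64080753 -0.28028344  0.11      ]
chS [ 0.53265463 -0.29119361  0.11      ]
chS [ 0.56201477 -0.01382412  0.11      ]
rk [0.47618685 0.24376911 0.092     ]
rk [0.46048688 0.09551009 0.092     ]
rk [0.39743559 0.10201105 0.092     ]
rk [0.41295589 0.24828891 0.092     ]
```

View pics/crop.png

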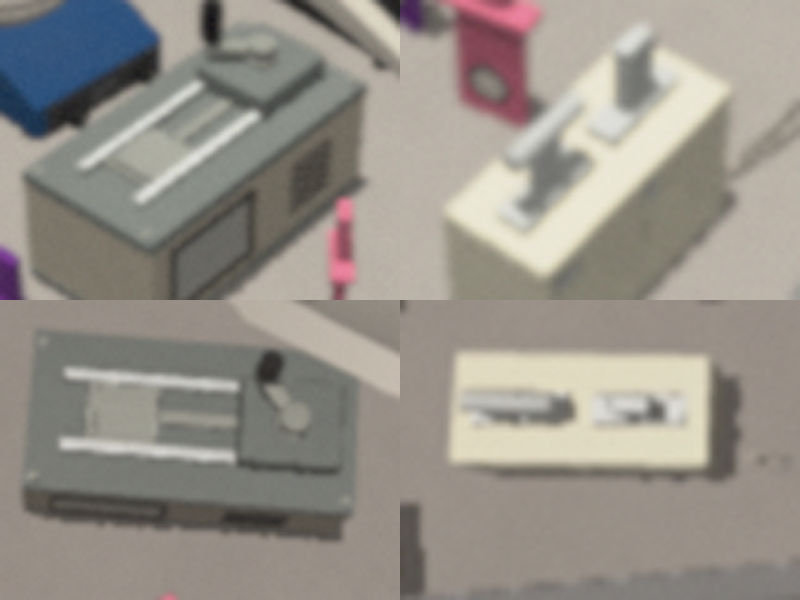

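The crops show the plain-tab carrier in the right-hand rack slot: scene crop (635,70), top crop (640,408), i.e. about (238,272) in the original top image. It's grey with no crossbar. The crossbar carrier is the left one, at (515,405). The brown, pink and purple look-alikes stand outside the rack. The crank hub is at (295,417) in the top crop and the knob top at (270,358).

```bash
python3 - <<'E'
from h import *
i=cams.camera_info('scene');j=cams.camera_info('top')
q=108/400
T=lambda u,v:(276+u*q,176+(v-300)*q)
S=lambda u,v:(240+u*q,150+v*q)
T2=lambda u,v:(190+(u-400)/5,250+(v-300)/5)
S2=lambda u,v:(245+(u-400)/5,250+v/5)
c=np.array([onz(j,*T(*p),.11)[:2] for p in [(37,332),(358,350),(352,515),(25,490)]])
print(c,c.mean(0))
for a,b in [(0,1),(3,2),(3,0),(2,1)]: d=c[b]-c[a];print(np.linalg.norm(d),np.degrees(np.arctan2(d[1],d[0])))
cs=np.array([onz(i,*S(*p),.11)[:2] for p in [(25,178),(153,247),(366,88)]]);print('scene corners',cs)
print('hub',onz(j,*T(295,416),.15),onz(i,*S(262,47),.15))
print('hub meet',meet(ray(j,*T(295,416)),ray(i,*S(262,47))))
print('knobtop',onz(j,*T(271,356),.186),onz(i,*S(211,5),.186))
print('knob',meet(ray(j,*T(271,365)),ray(i,*S(210,22))))
print('plate',[onz(j,*T(*p),.113)[:2] for p in [(86,383),(160,387),(158,440),(84,436)]])
print('rails',[onz(j,*T(*p),.117)[:2] for p in [(65,373),(239,385),(61,444),(234,457)]])
r=np.array([onz(j,*T2(*p),.092)[:2] for p in [(456,352),(710,355),(707,466),(450,463)]]);print('rack',r,r.mean(0))
for a,b in [(0,1),(3,2),(3,0),(2,1)]: d=r[b]-r[a];print(np.linalg.norm(d),np.degrees(np.arctan2(d[1],d[0])))
print('rackS',[onz(i,*S2(*p),.092)[:2] for p in [(447,215),(545,275),(730,90)]])
print('shoulder plain',[onz(j,*T2(*p),.098)[:2] for p in [(592,393),(592,424),(686,424),(686,393)]])
print('tab top S', onz(i,*S2(636,33),.142), 'T', onz(j,*T2(633,401),.142))
E
```

```text
[[ 6.77268030e-01 -2.06355825e-02]
 [ 6.38898453e-01 -2.74332419e-01]
 [ 5.07080701e-01 -2.50790736e-01]
 [ 5.49812558e-01  4.76484669e-04]] [ 0.59326494 -0.13632056]
0.25658197338638605 -98.60033936173174
0.2548749257607218 -99.65168623660244
0.12919216960586308 -9.405228832822706
0.1339034373555102 -10.125850352132217
scene corners [[ 0.6751331  -0.01319592]
 [ 0.55256146  0.00186431]
 [ 0.50689834 -0.24526174]]
hub [ 0.5805876  -0.20901398  0.15      ] [ 0.57861907 -0.20185915  0.15      ]
hub meet [ 0.58259335 -0.2102834   0.14305663]
knobtop [ 0.61959251 -0.18991516  0.186     ] [ 0.61583607 -0.18574904  0.186     ]
knob [ 0.61953494 -0.19297244  0.16383444]
plate [array([ 0.63079063, -0.05537602]), array([ 0.6221842 , -0.11341324]), array([ 0.57952926, -0.10708568]), array([ 0.58802492, -0.04953926])]
rails [array([ 0.63939515, -0.03939755]), array([ 0.61709416, -0.17518802]), array([ 0.58236634, -0.03076758]), array([ 0.55974561, -0.16415714])]
rack [[0.47811692 0.24282937]
 [0.46296169 0.097354  ]
 [0.4003782  0.10351169]
 [0.41552338 0.24875455]] [0.43924505 0.17311241]
0.14626265576015834 -95.94746811235947
0.14603035252075602 -95.95299371928179
0.06287336304727494 -5.407568955310574
0.06288568614936597 -5.619335379327708
rackS [array([0.47680691, 0.24362844]), array([0.41875372, 0.24920519]), array([0.40261428, 0.10553732])]
shoulder plain [array([0.44690915, 0.16544053]), array([0.42945398, 0.16643124]), array([0.42454757, 0.11326006]), array([0.4419888, 0.1120712])]
tab top S [0.43788472 0.1372177  0.142     ] T [0.43618244 0.13737601 0.142     ]
```

Emit:
arm_command([
  [[0,0,-6,3,-2.7,0,0.3],[0,0,-12,6,-5.4,0,0.4],[0,0,-18,9,-8.1,0,0.4],[0,0,-24,12,-10.8,0,0.4],[0,0,-30,15,-13.5,0,0.4],[0,0,-36,18,-16.2,0,0.4],[0,0,-43,21.5,-19.2,0,0.4],[0,0,-50,25,-22.2,0,0.4],[0,0,-56,27.6,-24.6,0,0.4],[0,0,-56,27.6,-24.6,0,0.4]],
])

```text
time_s: 1.35
eef_pos: [0.4214, -0.2474, 0.2502]
ee_rot: [-0.0, 0.759, 0.651, 0.0]
contact_force: [-0.8, -1.0, -0.1]
grip_width: 0.0512
gripper_force: 0.0
```

```bash
python3 - <<'E'
from h import *
from scipy.optimize import least_squares
s=readout.sense();print(s['time_s'],s['eef_pos'],s['ee_rot'],s['grip_width'],s['qpos'])
i=cams.camera_info('scene');j=cams.camera_info('top');k=.7
th=np.linspace(0,2*np.pi,90)
def f(p):
    P=np.c_[p[0]+p[3]*np.cos(th),p[1]+p[3]*np.sin(th),0*th+p[2]]
    a=np.array([proj(i,x) for x in P])/k;b=np.array([proj(j,x) for x in P])/k
    return [a[:,0].min()-311,a[:,0].max()-530,a[:,1].max()-82,b[:,0].min()-438,b[:,0].max()-766,b[:,1].max()-290]
r=least_squares(f,[.68,-.29,.5,.2]);print(r.x,r.fun)
a,w=grab('wrist');b,_=grab('scene')
cv2.imwrite('pics/w2.png',np.hstack([cv2.resize(a,(400,300)),cv2.resize(b,(400,300))])[:,:,::-1])
cv2.imwrite('pics/w2raw.png',a[:,:,::-1])
print(w)
E
```

```text
1.35 [ 0.42142955 -0.24738953  0.25022184] [-1.89001638e-04  7.59224274e-01  6.50829042e-01  1.57198940e-04] 0.051172970956885 [ 0.87845111 -0.00730882 -0.39722389  1.82597834 -0.00336291  1.32258947
  0.32861911]
[ 0.69843108 -0.28913921  0.5201972   0.21433623] [-9.86689881  1.58667319 -3.80745077  8.02461289 -4.49641593  5.38238069]
{'vertical_fov': 69.07927614501247, 'cx': 283.5500015085986, 'cy': 209.289263774354, 'k1': -0.06254930797498491, 'world_from_camera': array([[ 9.88241292e-01, -1.45472414e-01, -4.70842458e-02,
         4.32877358e-01],
       [-1.52901160e-01, -9.41461020e-01, -3.00453630e-01,
        -1.70042020e-01],
       [-6.20267297e-04,  3.04119919e-01, -9.52633555e-01,
         3.74865905e-01],
       [ 0.00000000e+00,  0.00000000e+00,  0.00000000e+00,
         1.00000000e+00]])}
```

View pics/w2.png

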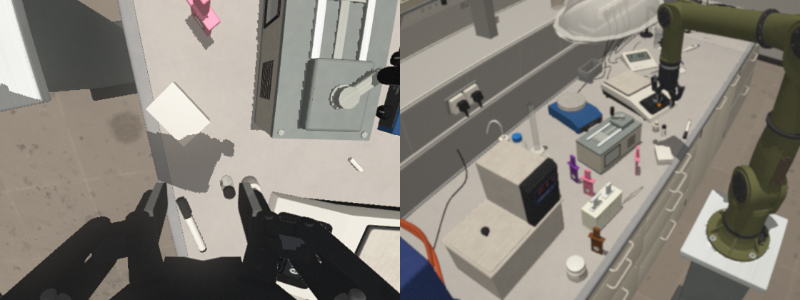

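The wrist view (left half) shows the gearbox, the hub at (347,95) and the knob at (385,75). The lamp rim is about 0.52 m up, over the crank. So I'll go in low, from the slot side.

Emit:
arm_command([
  [[0,0,0,3,0,1,0.4],[0,0,0,7,0,2,0.4],[0,0,0,11,0.5,3,0.4],[0,0,0,15,2,3,0.4],[0,0,0,19,4.5,3,0.4],[0,0,0,22,7.5,3,0.4],[0,0,0,24,10.5,3,0.4],[0,0,0,25.2,13,3,0.4],[0,0,0,25.2,14.2,3,0.4],[0,0,0,25.2,14.2,3,0.4]],
])

```text
time_s: 2.7
eef_pos: [0.6004, -0.0264, 0.2195]
ee_rot: [-0.0, 0.762, 0.647, -0.001]
contact_force: [-0.0, -0.2, -0.1]
grip_width: 0.0514
gripper_force: 0.0
```

```bash
python3 - <<'E'
from h import *
s=readout.sense();print(s['time_s'],s['eef_pos'],s['ee_rot'],s['grip_width'],s['qpos'])
a,w=grab('wrist');b,_=grab('scene');c,_=grab('top')
cv2.imwrite('pics/w3raw.png',a[:,:,::-1]);cv2.imwrite('pics/s3raw.png',b[:,:,::-1]);np.save('w3.npy',w['world_from_camera'])
cv2.imwrite('pics/w3.png',np.vstack([np.hstack([cv2.resize(a,(400,300)),cv2.resize(b[:300,160:560],(400,300))]),np.hstack([cv2.resize(c[150:300,250:450],(400,300)),cv2.resize(b[0:105,200:340],(400,300))])])[:,:,::-1])
E
```

```text
2.7 [ 0.60043016 -0.02635348  0.21953902] [-4.00679611e-04  7.62081707e-01  6.47480448e-01 -6.17885341e-04] 0.05138327511963185 [ 0.53870532  0.29697778 -0.64918411  1.60123535  0.18434394  1.30707377
 -0.30014002]
```

View pics/w3.png

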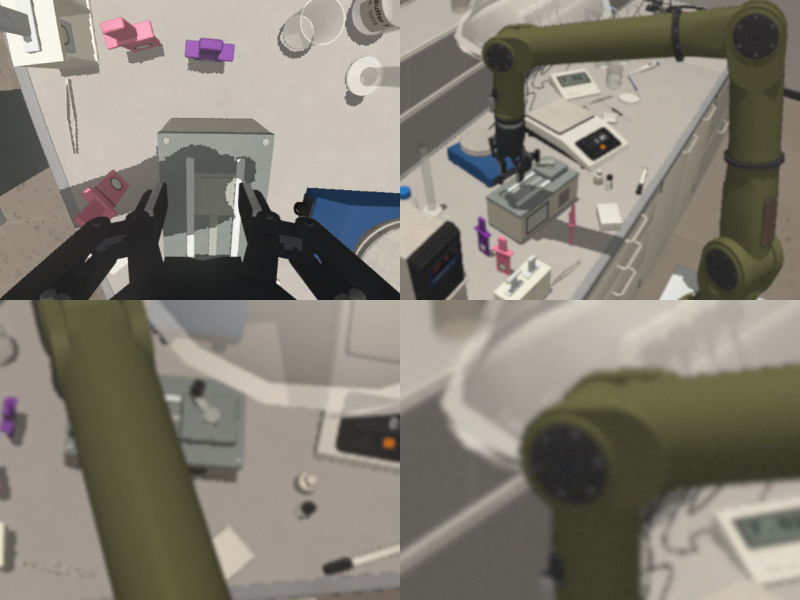

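```bash
python3 - <<'E'
from h import *
from scipy.optimize import least_squares
i=cams.camera_info('scene');j=cams.camera_info('top');k=.7
th=np.linspace(0,2*np.pi,180)
A=np.array([(311,50),(318,68),(340,78),(380,82),(420,78),(470,62),(510,42),(528,18)])
B=np.array([(438,160),(448,195),(470,230),(520,265),(590,288),(660,287),(720,262),(755,215),(765,165)])
def f(p):
    P=np.c_[p[0]+p[3]*np.cos(th),p[1]+p[3]*np.sin(th),p[2]+p[3]*(p[4]*np.cos(th)+p[5]*np.sin(th))]
    a=np.array([proj(i,x) for x in P])/k;b=np.array([proj(j,x) for x in P])/k
    g=lambda q,c:[np.min(np.linalg.norm(c-x,axis=1)) for x in q]
    return g(A,a)+g(B,b)
for m in (0,1):
    r=least_squares(lambda p:f(np.r_[p[:4],p[4:]*m]),[.69,-.29,.5,.2,0,0],diff_step=1e-3);print(r.x*np.r_[1,1,1,1,m,m],np.round(r.fun,1))
# wrist cap
u,v=200+167*.35,163*.35
o,d=ray(i,u,v)
for y in (.0,.03,.06): print('cap',o+d*(y-o[1])/d[1])
o,d=ray(i,200+(600-400)*.35,(375-300)*.35)
for y in (-.03,0,.03): print('top of wrist',o+d*(y-o[1])/d[1])
# knob, hub again from top crop
for (u,v,z) in [(198,384,.186),(208,408,.150)]: print(onz(j,250+u*.5,150+(v-300)*.5,z))
E
```

```text
[ 0.71518899 -0.2868568   0.52814023  0.22779492  0.          0.        ] [ 8.4  5.5  9.1  7.6  3.   7.1 11.8  2.4  2.1  1.9  3.1  2.3  2.2  2.7
  5.2  1.8  5.2]
[ 0.6839925  -0.27398479  0.53251833  0.20501961 -0.18532918 -0.12128516] [0.9 3.1 1.3 1.5 3.2 1.9 1.9 3.2 4.2 1.  1.9 4.1 3.5 2.9 4.6 1.6 2.4]
cap [0.6087758  0.         0.55158288]
cap [0.5880066  0.03       0.56844362]
cap [0.5672374  0.06       0.58530437]
top of wrist [ 0.59672289 -0.03        0.61411931]
top of wrist [0.577064  0.        0.6282942]
top of wrist [0.55740511 0.03       0.64246908]
[ 0.61713669 -0.18912858  0.186     ]
[ 0.59059658 -0.20565159  0.15      ]
```

Emit:
arm_command([
  [[0,-7,0,0,0.5,0.5,0.4],[0,-14,0,0,1.5,1,0.4],[0,-21,0,0,2.5,1.5,0.4],[0,-28,0,-1,3.5,2.5,0.4],[0,-30,0,-3,4.2,3.5,0.4],[0,-30,0,-5,4.2,4.5,0.4],[0,-30,0,-7,4.2,4.5,0.4],[0,-30,0,-9,4.2,4.5,0.4],[0,-30,0,-9.9,4.2,4.5,0.4],[0,-30,0,-9.9,4.2,4.5,0.4]],
])

```text
time_s: 4.1
eef_pos: [0.626, -0.1301, 0.176]
ee_rot: [0.168, 0.736, 0.626, -0.197]
contact_force: [0.4, 0.5, -0.2]
grip_width: 0.0511
gripper_force: 0.0
```

```bash
python3 - <<'E'
from h import *
from scipy.spatial.transform import Rotation as R
s=readout.sense();q=s['ee_rot'];print(s['time_s'],s['eef_pos'],s['contact_force']);print(R.from_quat(np.roll(q,-1)).as_matrix().round(3))
a,w=grab('wrist');b,_=grab('scene')
cv2.imwrite('pics/w4raw.png',a[:,:,::-1]);np.save('w4.npy',w['world_from_camera'])
cv2.imwrite('pics/w4.png',np.hstack([cv2.resize(a,(400,300)),cv2.resize(b[:240,200:520],(400,300))])[:,:,::-1])
E
```

```text
4.1 [ 0.62603644 -0.13008524  0.17601918] [ 0.41725116  0.5428511  -0.17312728]
[[ 0.14   0.987 -0.079]
 [ 0.855 -0.161 -0.494]
 [-0.5    0.001 -0.866]]
```

View pics/w4.png

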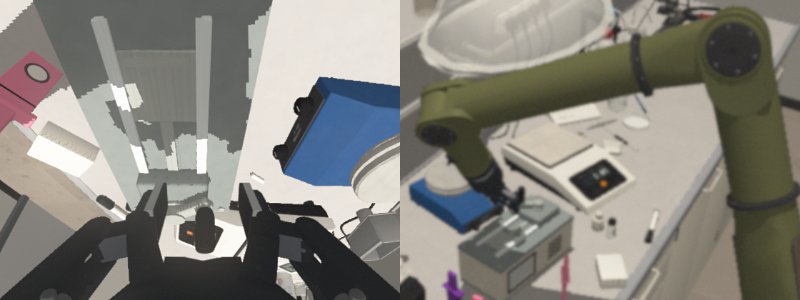

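Wrist view: the knob at (205,225) is centred between the fingers. The arm is clear of the lamp. Now slide over the knob and pinch lightly.

Emit:
arm_command([
  [[0,0,0,-1.3,0,0.8,0.4],[0,0,0,-2.6,0,1.6,0.4],[0,0,0,-3.9,0,2.4,0.4],[0,0,0,-5.2,0,3.2,0.4],[0,0,0,-5.2,0,3.2,0.5],[0,0,0,-5.2,0,3.2,1],[0,0,0,-5.2,0,3.2,1],[0,0,0,-5.2,0,3.2,1],[0,0,0,-5.2,0,3.2,1],[0,0,0,-5.2,0,3.2,1]],
], newtons=25)

```text
time_s: 5.45
eef_pos: [0.6172, -0.1881, 0.1738]
ee_rot: [0.168, 0.735, 0.627, -0.196]
contact_force: [2.8, 2.1, 1.2]
grip_width: 0.017
gripper_force: 25.2
```

```bash
cat >> h.py <<'E'
def orbit(axis,r,t0,t1,n=10,z=.174,yaw=-9.4):
    """rows (cm, tool axes) circling the crank from angle t0 to t1, from the present pose"""
    from scipy.spatial.transform import Rotation as R
    s=readout.sense();M=R.from_quat(np.roll(s['ee_rot'],-1)).as_matrix();y=np.radians(yaw)
    X=np.array([np.cos(y),np.sin(y),0]);Y=np.array([-np.sin(y),np.cos(y),0])
    for t in np.linspace(t0,t1,n+1)[1:]:
        P=np.r_[axis,z]+r*(np.sin(t)*X+np.cos(t)*Y); print(np.round((P-s['eef_pos'])@M*100,1).tolist(), end=' ')
    print()
E
python3 - <<'E'
from h import *
s=readout.sense();print(s['eef_pos'],s['contact_force'],s['grip_width'],s['gripper_force'])
orbit([.580,-.207],.040,.965,.965+1.6,10)
E
```

```text
[ 0.61722202 -0.18812605  0.17376856] [2.8313904  2.1062689  1.16180675] 0.01704895640772456 25.168565149360802
[-0.7, 0.2, 0.4] [-1.2, 0.5, 0.7] [-1.7, 0.6, 1.0] [-2.3, 0.6, 1.3] [-2.8, 0.5, 1.6] [-3.4, 0.4, 1.9] [-3.9, 0.1, 2.2] [-4.3, -0.3, 2.5] [-4.7, -0.7, 2.7] [-5.1, -1.2, 2.9]
```

Emit:
arm_command([
  [[0,0,0,-0.6,0.2,0.3,1],[0,0,0,-1.1,0.4,0.6,1],[0,0,0,-1.6,0.5,0.9,1],[0,0,0,-2.2,0.5,1.2,1],[0,0,0,-2.7,0.5,1.5,1],[0,0,0,-3.3,0.3,1.8,1],[0,0,0,-3.8,0.1,2.1,1],[0,0,0,-4.2,-0.3,2.4,1],[0,0,0,-4.7,-0.7,2.7,1],[0,0,0,-5,-1.2,2.9,1]],
])

```text
time_s: 6.7
eef_pos: [0.5948, -0.2463, 0.1738]
ee_rot: [0.168, 0.736, 0.626, -0.198]
contact_force: [1.9, -3.2, 0.6]
grip_width: 0.0168
gripper_force: 25.2
```

```bash
python3 - <<'E'
from h import *
s=readout.sense();print(s['time_s'],s['eef_pos'],s['contact_force'],s['grip_width'],s['gripper_force'],np.linalg.norm(s['eef_pos'][:2]-[.580,-.207]))
d=s['eef_pos'][:2]-[.580,-.207];y=np.radians(-9.4);t=np.arctan2(d@[np.cos(y),np.sin(y)],d@[-np.sin(y),np.cos(y)]);print('t',t)
orbit([.580,-.207],.040,2.565,2.565+3.2,10)
E
```

```text
6.7 [ 0.59484923 -0.24632976  0.17379531] [ 1.86847684 -3.20688988  0.63038323] 0.01684707142916771 25.242353388603078 0.04203962174357812
t 2.616521089443752
[-0.2, -1.1, 0.1] [-0.3, -2.4, 0.2] [-0.1, -3.6, 0.0] [0.5, -4.7, -0.3] [1.3, -5.5, -0.8] [2.4, -6.0, -1.4] [3.5, -6.1, -2.0] [4.5, -5.8, -2.7] [5.5, -5.1, -3.2] [6.2, -4.1, -3.6]
```

Emit:
arm_command([
  [[0,0,0,-0.3,-1.1,0.1,1],[0,0,0,-0.4,-2.4,0.2,1],[0,0,0,-0.1,-3.6,0,1],[0,0,0,0.5,-4.7,-0.3,1],[0,0,0,1.3,-5.5,-0.8,1],[0,0,0,2.4,-6,-1.4,1],[0,0,0,3.5,-6.1,-2,1],[0,0,0,4.5,-5.8,-2.7,1],[0,0,0,5.5,-5.1,-3.2,1],[0,0,0,6.2,-4.1,-3.6,1]],
])

```text
time_s: 7.95
eef_pos: [0.5672, -0.1709, 0.1738]
ee_rot: [0.17, 0.735, 0.625, -0.199]
contact_force: [5.4, -15.5, -6.8]
grip_width: 0.0174
gripper_force: 25.5
```

```bash
cat >> h.py <<'E'
def ang(axis=(.580,-.207)):
    s=readout.sense();d=s['eef_pos'][:2]-np.array(axis);y=np.radians(-9.4);t=np.arctan2(d@[np.cos(y),np.sin(y)],d@[-np.sin(y),np.cos(y)])
    print(s['time_s'],s['eef_pos'],s['contact_force'],s['grip_width'],'r',np.linalg.norm(d),'t',t%(2*np.pi))
E
python3 - <<'E'
from h import *
ang()
P=np.array([(.6172,-.1881),(.5948,-.2463),readout.sense()['eef_pos'][:2]])
A=np.c_[2*P,np.ones(3)];c=np.linalg.solve(A,(P**2).sum(1));print('axis',c[:2],'r',np.sqrt(c[2]+c[:2]@c[:2]))
orbit([.580,-.207],.040,5.765,5.765+3.4,10)
E
```

```text
7.95 [ 0.56723789 -0.17088808  0.17375481] [  5.37069619 -15.52074263  -6.80053238] 0.01740865506436475 r 0.03830067629402465 t 5.779419969807779
axis [ 0.58236328 -0.20810271] r 0.04017095121738001
[0.5, 1.1, -0.3] [0.5, 2.5, -0.3] [0.1, 3.8, -0.1] [-0.6, 4.8, 0.3] [-1.6, 5.5, 0.9] [-2.7, 5.8, 1.6] [-3.9, 5.7, 2.3] [-5.0, 5.1, 2.9] [-5.8, 4.1, 3.4] [-6.2, 2.9, 3.6]
```

```bash
python3 - <<'E'
from h import *
A=(.5824,-.2081); ang(A)
orbit(A,.040,5.80,5.80+3.4,10)
E
```

```text
7.95 [ 0.56723789 -0.17088808  0.17375481] [  5.37069619 -15.52074263  -6.80053238] 0.01740865506436475 r 0.04018228627515355 t 5.73220953812467
[0.4, 1.5, -0.3] [0.4, 2.9, -0.3] [-0.0, 4.1, -0.0] [-0.8, 5.2, 0.4] [-1.8, 5.8, 1.0] [-2.9, 6.1, 1.7] [-4.1, 5.9, 2.4] [-5.1, 5.2, 3.0] [-5.9, 4.2, 3.4] [-6.3, 3.0, 3.7]
```

Emit:
arm_command([
  [[0,0,0,0.2,1.3,-0.2,1],[0,0,0,0.2,2.7,-0.2,1],[0,0,0,-0.2,4,0.1,1],[0,0,0,-0.9,5.1,0.5,1],[0,0,0,-1.9,5.7,1.1,1],[0,0,0,-3,6,1.8,1],[0,0,0,-4.2,5.8,2.5,1],[0,0,0,-5.2,5.2,3.1,1],[0,0,0,-6,4.2,3.5,1],[0,0,0,-6.4,3,3.8,1]],
])

```text
time_s: 9.2
eef_pos: [0.5834, -0.2483, 0.1737]
ee_rot: [0.169, 0.736, 0.625, -0.198]
contact_force: [0.2, -1.1, 5.0]
grip_width: 0.0172
gripper_force: 27.1
```

```bash
python3 - <<'E'
from h import *
A=(.5824,-.2081); ang(A)
orbit(A,.040,9.2,9.2+3.3,10)
E
```

```text
9.2 [ 0.58339832 -0.24826561  0.17367805] [ 0.22509944 -1.14954881  5.0257544 ] 0.01716239928282646 r 0.04017801295699838 t 2.952681847875242
[-0.0, -1.2, -0.0] [0.3, -2.4, -0.2] [0.9, -3.5, -0.6] [1.8, -4.3, -1.1] [2.9, -4.7, -1.7] [4.0, -4.7, -2.4] [5.1, -4.2, -3.0] [6.0, -3.4, -3.5] [6.6, -2.3, -3.9] [6.8, -1.0, -4.0]
```

Emit:
arm_command([
  [[0,0,0,0,-1.2,0,1],[0,0,0,0.3,-2.4,-0.2,1],[0,0,0,0.9,-3.5,-0.6,1],[0,0,0,1.8,-4.3,-1.1,1],[0,0,0,2.9,-4.7,-1.7,1],[0,0,0,4,-4.7,-2.4,1],[0,0,0,5.1,-4.2,-3,1],[0,0,0,6,-3.4,-3.5,1],[0,0,0,6.6,-2.3,-3.9,1],[0,0,0,6.8,-1,-4,1]],
])

```text
time_s: 10.45
eef_pos: [0.5868, -0.1681, 0.1735]
ee_rot: [0.169, 0.735, 0.625, -0.199]
contact_force: [-1.4, -9.1, 2.7]
grip_width: 0.0167
gripper_force: 26.5
```

```bash
python3 - <<'E'
from h import *
A=(.5824,-.2081); ang(A)
orbit(A,.040,12.5,12.7,2)
E
```

```text
10.45 [ 0.58680489 -0.1680584   0.1735304 ] [-1.43048837 -9.14822385  2.69825099] 0.01673344022196942 r 0.040283153280668976 t 6.228691649254037
[-0.0, 0.4, -0.0] [-0.1, 0.8, -0.0]
```

Emit:
arm_command([
  [[0,0,0,0,0.1,0,1],[0,0,0,0,0.2,0,1],[0,0,0,0,0.3,0,1],[0,0,0,0,0.4,0,1],[0,0,0,0,0.4,0,1],[0,0,0,0,0.4,0,1],[0,0,0,0,0.4,0,1],[0,0,0,0,0.4,0,1],[0,0,0,0,0.4,0,1],[0,0,0,0,0.4,0,1]],
])

```text
time_s: 11.7
eef_pos: [0.5899, -0.1685, 0.1735]
ee_rot: [0.168, 0.736, 0.625, -0.199]
contact_force: [-2.3, -7.5, 2.5]
grip_width: 0.017
gripper_force: 26.7
```

```bash
python3 - <<'E'
from h import *
A=(.5824,-.2081); ang(A)
E
```

```text
11.7 [ 0.58986093 -0.16853131  0.17352377] [-2.25925573 -7.54564944  2.5097244 ] 0.016976660335969417 r 0.04026594729653262 t 0.0223073339661909
```

Emit:
arm_command([
  [[0,0,0,0,0.1,0,1],[0,0,0,0,0.2,0,1],[0,0,0,0,0.3,0,1],[0,0,0,0,0.4,0,1],[0,0,0,0,0.4,0,1],[0,0,0,0,0.4,0,1],[0,0,0,0,0.4,0,1],[0,0,0,0,0.4,0,1],[0,0,0,0,0.4,0,1],[0,0,0,0,0.4,0,1]],
])

```text
time_s: 12.95
eef_pos: [0.5903, -0.1686, 0.1734]
ee_rot: [0.166, 0.736, 0.625, -0.202]
contact_force: [-12.2, -4.3, 9.5]
grip_width: 0.0167
gripper_force: 27.5
```

```bash
python3 - <<'E'
from h import *
A=(.5824,-.2081); ang(A)
E
```

```text
12.95 [ 0.59031938 -0.16856317  0.17336901] [-12.217379    -4.30004468   9.49914567] 0.016732363656958335 r 0.04032217139228132 t 0.033626798035075976
```

Emit:
arm_command([
  [[0,0,0,0,-0.2,0,1],[0,0,0,0,-0.3,0,0.4],[0,0,0,0,-0.3,0,0.4],[0,0,0,0,-0.3,0,0.4],[0,0,0,0,-0.3,0,0.4],[0,0,0,1,-0.3,-0.6,0.4],[0,0,0,2.5,-0.3,-1.5,0.4],[0,0,0,4,-0.3,-2.5,0.4],[0,0,0,5.5,-0.3,-3.5,0.4],[0,0,0,6,-0.3,-5,0.4]],
])

```text
time_s: 14.2
eef_pos: [0.6039, -0.0884, 0.1864]
ee_rot: [0.167, 0.735, 0.627, -0.197]
contact_force: [-0.5, -0.1, -0.4]
grip_width: 0.051
gripper_force: 0.0
```

```bash
python3 - <<'E'
from h import *
from scipy.spatial.transform import Rotation as R
s=readout.sense();M=R.from_quat(np.roll(s['ee_rot'],-1));print(s['time_s'],s['eef_pos'],s['contact_force'],s['grip_width']);print(M.as_matrix().round(3))
def to(P,yaw_y):
    a=np.radians(yaw_y);y=np.array([np.cos(a),np.sin(a),0]);z=np.array([0,0,-1.]);T=np.c_[np.cross(y,z),y,z]
    print((M.inv()*R.from_matrix(T)).as_rotvec(degrees=True).round(1),((np.array(P)-s['eef_pos'])@M.as_matrix()*100).round(2))
to([.600,.01,.26],-10)
E
```

```text
14.2 [ 0.603906   -0.08840243  0.18635965] [-0.54197104 -0.07575963 -0.36874677] 0.05104044349729991
[[ 0.135  0.988 -0.08 ]
 [ 0.856 -0.157 -0.493]
 [-0.5   -0.002 -0.866]]
[ 0.2 30.   1. ] [  4.69  -1.94 -11.2 ]
```

```bash
python3 - <<'E'
from h import *
a,w=grab('wrist');b,_=grab('scene');c,_=grab('top')
cv2.imwrite('pics/w5raw.png',a[:,:,::-1]);np.save('w5.npy',w['world_from_camera'])
cv2.imwrite('pics/s5raw.png',b[:,:,::-1]);cv2.imwrite('pics/t5raw.png',c[:,:,::-1])
g=lambda im:cv2.convertScaleAbs(im,alpha=1.5)
cv2.imwrite('pics/w5.png',np.vstack([cv2.resize(g(a[60:285,130:430]),(800,600))[:,:,::-1]]))
E
```

```text
(no output)
```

View pics/w5.png

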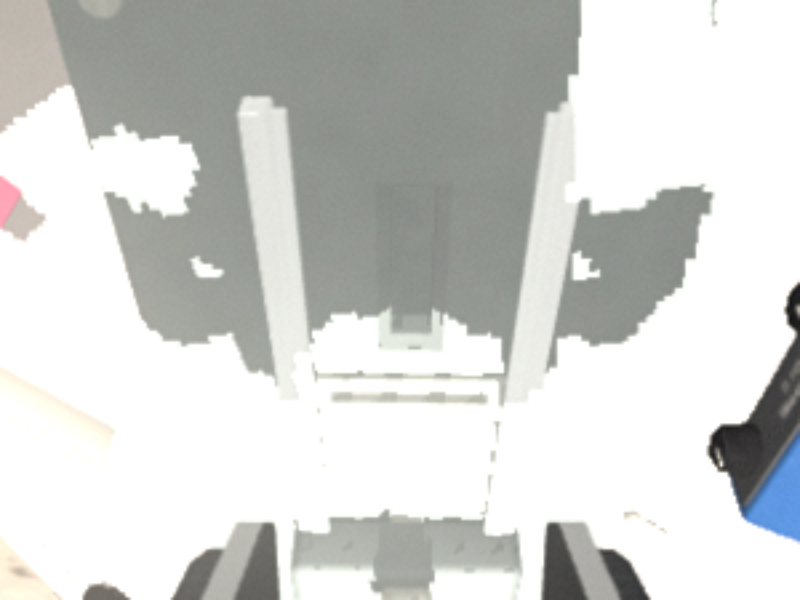

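The crop shows the slot fully uncovered. Its bevel's outer corners are at about (377,184), (450,184), (441,348) and (379,348). The plate is beyond it at (405,440).

```bash
python3 - <<'E'
from h import *
i=cams.camera_info('wrist');i['world_from_camera']=np.load('w5.npy')
g=lambda u,v,z:onz(i,130+u*.375,60+v*.375,z)[:2]
c=np.array([g(u,v,.110) for u,v in [(377,184),(450,184),(441,348),(379,348)]]);print(c,c.mean(0))
for a,b in [(0,1),(3,2),(3,0),(2,1)]: d=c[b]-c[a];print(np.linalg.norm(d),np.degrees(np.arctan2(d[1],d[0])))
# rails top: outer/inner edges ends
L=[g(u,v,.117) for u,v in [(272,108),(288,108),(290,398),(305,398)]];Rr=[g(u,v,.117) for u,v in [(547,112),(570,105),(505,400),(527,400)]]
print('rails',L,Rr)
for p,q in [(L[2],L[0]),(L[3],L[1]),(Rr[2],Rr[0]),(Rr[3],Rr[1])]: d=q-p;print(np.linalg.norm(d),np.degrees(np.arctan2(d[1],d[0])))
# cover edges left: (50,0)->(140,310), right (580,0)..
print(g(50,0,.11),g(140,300,.11))
# hub via chamber y: predicted slot along chamber from axis
E
```

```text
[[ 0.60212327 -0.05214871]
 [ 0.61702612 -0.05449249]
 [ 0.60908614 -0.10105679]
 [ 0.59384868 -0.09866877]] [ 0.60552105 -0.07659169]
0.015086022164051457 -8.937711898870424
0.015423443249484024 -8.90695585423212
0.04725023048666796 79.91419910958416
0.04723639568117836 80.32319422580848
rails [array([ 0.58718815, -0.02875328]), array([ 0.59008329, -0.02923346]), array([ 0.56977696, -0.10582537]), array([ 0.57353883, -0.10641388])] [array([ 0.63683085, -0.0373877 ]), array([ 0.64104504, -0.03660979]), array([ 0.62346856, -0.1149874 ]), array([ 0.62898926, -0.1158513 ])]
0.07901428158063001 77.27011816374558
0.07893374700905294 77.9011261669345
0.07874175258029723 80.22976141863575
0.08015334229091438 81.34937703592092
[ 0.5522397  -0.00544311] [ 0.5409224  -0.07426528]
```

```bash
cat >> h.py <<'E'
def to(P,yaw,tilt=20,n=1):
    """turn (deg) and shift (cm) in tool axes to TCP P, tool y at yaw, wrist leaning tilt to +y"""
    from scipy.spatial.transform import Rotation as R
    s=readout.sense();M=R.from_quat(np.roll(s['ee_rot'],-1))
    a=np.radians(yaw);y=np.array([np.cos(a),np.sin(a),0]);z=np.array([0,0,-1.]);T=R.from_matrix(np.c_[np.cross(y,z),y,z])*R.from_euler('y',-tilt,degrees=True)
    print((M.inv()*T).as_rotvec(degrees=True).round(1),((np.array(P)-s['eef_pos'])@M.as_matrix()*100).round(2))
E
python3 - <<'E'
from h import *
to([.59,-.04,.225],-8);to([.436,.139,.215],-6)
E
```

```text
[-0.4 10.  -1. ] [ 2.17 -2.23 -5.56]
[-1.2 10.  -2.8] [ 15.86 -20.26 -12.34]
```

Emit:
arm_command([
  [[0,2,0,0.5,-0.5,-2,0.4],[0,5,0,1.2,-1.2,-4,0.4],[0,10,-1,2.2,-2.2,-5.6,0.4],[-0.2,10,-1,5,-5.5,-6.8,0.4],[-0.4,10,-1.5,8,-9,-8.2,0.4],[-0.6,10,-2,10.5,-13,-9.6,0.4],[-0.9,10,-2.5,13,-16.5,-11,0.4],[-1.2,10,-2.8,15,-19,-12,0.4],[-1.2,10,-2.8,15.9,-20.3,-12.3,0.4],[-1.2,10,-2.8,15.9,-20.3,-12.3,0.4]],
])

```text
time_s: 15.6
eef_pos: [0.4353, 0.1381, 0.2138]
ee_rot: [0.116, 0.732, 0.658, -0.13]
contact_force: [0.3, -0.9, -0.1]
grip_width: 0.0513
gripper_force: 0.0
```

```bash
python3 - <<'E'
from h import *
s=readout.sense();print(s['time_s'],s['eef_pos'],s['ee_rot'])
a,w=grab('wrist');np.save('w6.npy',w['world_from_camera']);cv2.imwrite('pics/w6raw.png',a[:,:,::-1])
cv2.imwrite('pics/w6.png',cv2.resize(a[90:315,130:430],(800,600))[:,:,::-1])
to([.436,.139,.125],-6)
for z,P in ((.098,(.4357,.1393)),(.142,(.4357,.1393))): print((proj(w,[*P,z])-[130,90])/.375)
E
```

```text
15.6 [0.43528873 0.13811555 0.21377082] [ 0.11589628  0.73220384  0.65848829 -0.12976424]
[-0.1  0.  -0.1] [ 3.21 -0.    8.28]
[413.1788833  194.01047893]
[413.51450821 282.5906705 ]
```

View pics/w6.png

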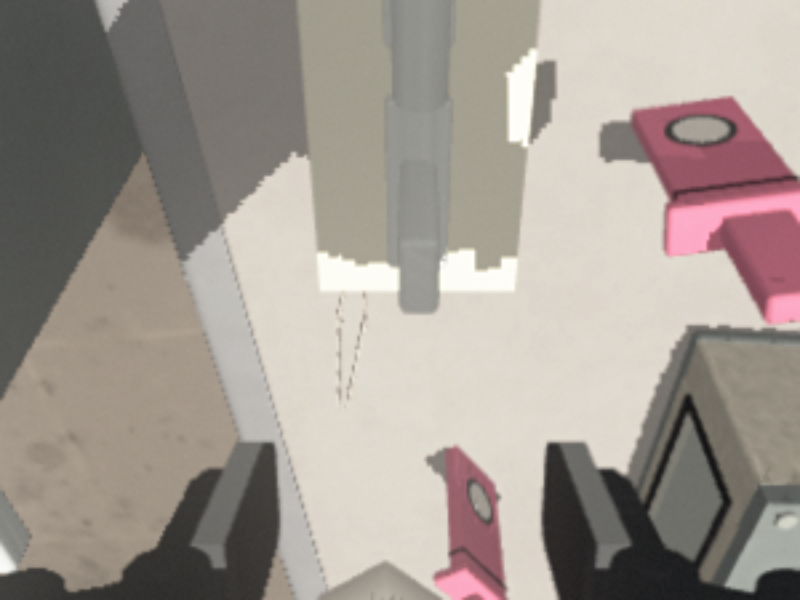

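The crop shows the grey plain tab: its top spans (399..439, 238..312) and its shoulder (386..452, 98..266). It hangs in the near (-y) rack slot, with the crossbar carrier beyond it. This is the one, since it has a straight tab, is grey and sits in the rack.

```bash
python3 - <<'E'
from h import *
i=cams.camera_info('wrist')
g=lambda u,v,z:onz(i,130+u*.375,90+v*.375,z)[:2].round(4)
print('tab top',[g(*p,.142) for p in [(400,238),(437,238),(439,311),(400,311)]])
print('shoulder',[g(*p,.098) for p in [(387,99),(452,99),(446,266),(388,266)]])
print(np.mean([g(*p,.142) for p in [(400,238),(437,238),(439,311),(400,311)]],0),np.mean([g(*p,.098) for p in [(387,99),(452,99),(446,266),(388,266)]],0))
to([.437,.140,.125],-6)
E
```

```text
tab top [array([0.4346, 0.1515]), array([0.4432, 0.1506]), array([0.4418, 0.1291]), array([0.4321, 0.1301])]
shoulder [array([0.4325, 0.1677]), array([0.4497, 0.1659]), array([0.4437, 0.1126]), array([0.4261, 0.1145])]
[0.437925 0.140325] [0.438    0.140175]
[-0.1  0.  -0.1] [3.31 0.09 8.24]
```

Emit:
arm_command([
  [[0,0,0,0.8,0.2,2,0.4],[0,0,0,1.6,0.2,4,0.4],[0,0,0,2.4,0.2,6,0.4],[0,0,0,3,0.2,7.5,0.4],[0,0,0,3.3,0.2,8.2,0.4],[0,0,0,3.3,0.2,8.2,0.4],[0,0,0,3.3,0.2,8.2,0.6],[0,0,0,3.3,0.2,8.2,1],[0,0,0,3.3,0.2,8.2,1],[0,0,0,3.3,0.2,8.2,1]],
], newtons=60)

```text
time_s: 16.9
eef_pos: [0.4378, 0.1415, 0.1261]
ee_rot: [0.116, 0.732, 0.658, -0.129]
contact_force: [-0.5, 0.4, 5.2]
grip_width: 0.0092
gripper_force: 58.8
```

```bash
python3 - <<'E'
from h import *
s=readout.sense();print(s['time_s'],s['eef_pos'],s['contact_force'],s['grip_width'],s['gripper_force'])
p=s['eef_pos'];to([p[0],p[1],p[2]+.125],-6)
to([.605,-.02,.26],-9.9)
E
```

```text
16.9 [0.43782668 0.14147037 0.12606248] [-0.52619591  0.35882801  5.15270171] 0.009165269545493975 58.8384747505188
[-0.  -0.  -0.1] [ -4.27  -0.   -11.75]
[ 1.3 -0.   3.6] [-18.    18.33  -7.71]
```

Emit:
arm_command([
  [[0,0,0,-0.3,0,-0.9,1],[0,0,0,-0.7,0,-2,1],[0,0,0,-1.2,0,-3.3,1],[0,0,0,-1.7,0,-4.7,1],[0,0,0,-2.2,0,-6,1],[0,0,0,-2.7,0,-7.4,1],[0,0,0,-3.2,0,-8.8,1],[0,0,0,-3.7,0,-10.2,1],[0,0,0,-4.3,0,-11.7,1],[0,0,0,-4.3,0,-11.7,1]],
])

```text
time_s: 18.15
eef_pos: [0.4382, 0.1411, 0.2514]
ee_rot: [0.116, 0.733, 0.658, -0.129]
contact_force: [0.1, 0.2, -1.4]
grip_width: 0.0086
gripper_force: 58.4
```

```bash
python3 - <<'E'
from h import *
s=readout.sense();print(s['time_s'],s['eef_pos'],s['contact_force'],s['grip_width'],s['gripper_force'])
to([.59,.0,.27],-9.9);to([.606,-.0755,.255],-9.9)
a,w=grab('wrist');b,_=grab('scene');cv2.imwrite('pics/w7raw.png',a[:,:,::-1]);cv2.imwrite('pics/s7raw.png',b[:,:,::-1])
u,v=proj(cams.camera_info('scene'),s['eef_pos']-[0,0,.05]).astype(int);print(u,v)
cv2.imwrite('pics/w7.png',np.hstack([cv2.resize(a[90:390,80:480],(400,300)),cv2.resize(b[v-45:v+45,u-60:u+60],(400,300))])[:,:,::-1])
E
```

```text
18.15 [0.43821659 0.14114896 0.25137862] [ 0.09870034  0.16854672 -1.39613762] 0.00863160220110153 58.41655611991882
[ 1.3 -0.1  3.5] [-12.3  16.6   2.5]
[ 1.3 -0.1  3.5] [-18.69  18.99   6.41]
291 239
```

View pics/w7.png

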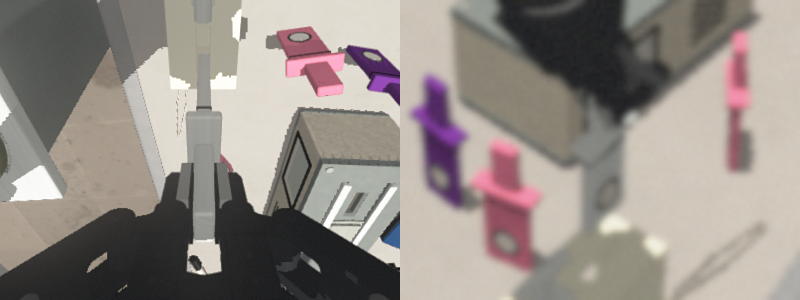

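The carrier is held upright and lifted clear of the rack, and the crossbar carrier is still in place. Now I'll carry it high to a hover over the slot.

Emit:
arm_command([
  [[0,0,0,-0.8,0,-2.3,1],[0.2,0,0.5,-2,1.5,-3.5,1],[0.4,0,1,-4,4.5,-3.4,1],[0.6,0,1.7,-7.3,8.3,-2.6,1],[0.9,0,2.4,-10.5,12.5,-1.5,1],[1.1,0,3,-13.3,16.4,-0.2,1],[1.3,0,3.5,-15.5,18,2,1],[1.3,0,3.5,-17.3,18.8,4.2,1],[1.3,0,3.5,-18.4,19,5.7,1],[1.3,0,3.5,-18.7,19,6.4,1]],
])

```text
time_s: 19.5
eef_pos: [0.6044, -0.0765, 0.2526]
ee_rot: [0.111, 0.753, 0.634, -0.134]
contact_force: [-0.1, 0.9, -1.7]
grip_width: 0.009
gripper_force: 58.6
```

Emit:
arm_command([
  [[0,0,0,0,0,0,1],[0,0,0,0,0,0,1],[0,0,0,0,0,0,1],[0,0,0,0,0,0,1],[0,0,0,0,0,0,1],[0,0,0,0,0,0,1],[0,0,0,0,0,0,1],[0,0,0,0,0,0,1],[0,0,0,0,0,0,1],[0,0,0,0,0,0,1]],
])

```text
time_s: 20.75
eef_pos: [0.6055, -0.0759, 0.2535]
ee_rot: [0.111, 0.753, 0.634, -0.134]
contact_force: [0.2, -0.1, -1.1]
grip_width: 0.0093
gripper_force: 58.6
```

```bash
python3 - <<'E'
from h import *
s=readout.sense();print(s['time_s'],s['eef_pos'],s['ee_rot'],s['contact_force'],s['grip_width'])
a,w=grab('wrist');np.save('w8.npy',w['world_from_camera']);cv2.imwrite('pics/w8raw.png',a[:,:,::-1])
b,_=grab('scene');cv2.imwrite('pics/s8raw.png',b[:,:,::-1])
i=cams.camera_info('scene');u,v=proj(i,[.6055,-.0766,.15]).astype(int);print(u,v)
cv2.imwrite('pics/w8.png',np.hstack([cv2.resize(a[60:360,180:380],(400,600)),cv2.resize(b[v-60:v+30,u-30:u+30],(400,600))])[:,:,::-1])
E
```

```text
20.75 [ 0.60548129 -0.07592508  0.25348924] [ 0.11104504  0.75339638  0.63421176 -0.13356024] [ 0.16357855 -0.10989234 -1.10657076] 0.00925580942895358
279 182
```

View pics/w8.png

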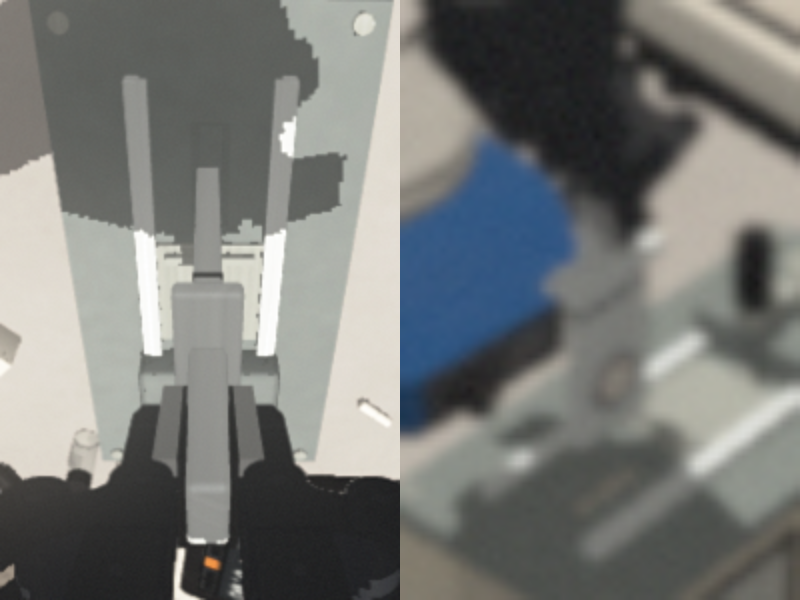

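The left half shows the carrier held over the slot: blade end at (208,168), dark line at (208,274), shoulder edge at (208,283), tab top from row 485 to 540. The far end of the slot is at (210,123). I'll solve for the carrier's pose in the hand from these.

```bash
python3 - <<'E'
from h import *
from scipy.optimize import least_squares
i=cams.camera_info('wrist');i['world_from_camera']=np.load('w8.npy')
im=cv2.imread('pics/w8raw.png').astype(int)
print([(r,im[r,281:287].mean((0,1)).round().astype(int)) for r in list(range(140,150))+list(range(194,206))])
def px(u,v): return np.array([180+u/2,60+v/2])
# local y,z and pixel
pts=[(.020,0,px(208,168)),(.020,.068,px(208,274)),(.027,.080,px(208,284)),(.011,.130,px(208.5,486)),(-.011,.130,px(208.5,540))]
a=np.radians(-9.9);X=np.array([np.cos(a),np.sin(a),0]);Y=np.array([-np.sin(a),np.cos(a),0]);Z=np.array([0,0,1.])
def f(p):
    o=p[:3];t=p[3]
    y=Y*np.cos(t)+Z*np.sin(t);z=-Y*np.sin(t)+Z*np.cos(t)
    return np.concatenate([proj(i,o+y*c+z*d)-q for c,d,q in pts])
tcp=np.array([.60548,-.07593,.25349])
r=least_squares(f,[.6055,-.0766,.14,0]);o=r.x[:3];print(o,np.degrees(r.x[3]),r.fun.round(1))
d=o-tcp;print('origin rel tcp in carrier axes mm',(d@X*1e3,d@Y*1e3,d@Z*1e3))
r2=least_squares(lambda p:f(np.r_[p,0]),[.6055,-.0766,.14]);print('upright',r2.x,r2.fun.round(1))
# slot far bevel corners z=.11
print('slot far',onz(i,*px(195,123),.11),onz(i,*px(224,123),.11),'expected centre far end',np.array([.6055,-.0766])+Y[:2]*.0237)
E
```

```text
[(140, np.int64(95)), (141, np.int64(96)), (142, np.int64(94)), (143, np.int64(105)), (144, np.int64(142)), (145, np.int64(144)), (146, np.int64(143)), (147, np.int64(144)), (148, np.int64(143)), (149, np.int64(144)), (194, np.int64(150)), (195, np.int64(140)), (196, np.int64(96)), (197, np.int64(70)), (198, np.int64(102)), (199, np.int64(149)), (200, np.int64(149)), (201, np.int64(143)), (202, np.int64(148)), (203, np.int64(150)), (204, np.int64(151)), (205, np.int64(153))]
[ 0.60458481 -0.07895318  0.13664642] 0.7260805879749419 [ 0.3 -0.4  0.2  1.3  0.2 -0.8 -0.2 -0.2 -0.3  0.1]
origin rel tcp in carrier axes mm (np.float64(-0.36208471440025525), np.float64(-3.132074824228664), np.float64(-116.84358036759477))
upright [ 0.60453682 -0.0792259   0.13756397] [ 0.3  0.3  0.2  1.2  0.2 -1.3 -0.2 -0.6 -0.3  0.6]
slot far [ 0.60373547 -0.05209775  0.11      ] [ 0.61511358 -0.05405718  0.11      ] expected centre far end [ 0.60957472 -0.05325291]
```

```bash
python3 - <<'E'
from h import *
to([.6063,-.0745,.2535],-9.9);to([.6063,-.0745,.218],-9.9)
E
```

```text
[-0.1  0.   0.1] [ 0.14  0.06 -0.05]
[-0.1  0.   0.1] [1.36 0.07 3.28]
```

Emit:
arm_command([
  [[0,0,0,0.1,0.1,0,1],[0,0,0,0.3,0.1,0.5,1],[0,0,0,0.5,0.1,1,1],[0,0,0,0.7,0.1,1.5,1],[0,0,0,0.9,0.1,1.9,1],[0,0,0,1,0.1,2.3,1],[0,0,0,1.1,0.1,2.6,1],[0,0,0,1.2,0.1,2.9,1],[0,0,0,1.4,0.1,3.3,1],[0,0,0,1.4,0.1,3.3,1]],
])

```text
time_s: 22.1
eef_pos: [0.6065, -0.0742, 0.2172]
ee_rot: [0.111, 0.753, 0.634, -0.134]
contact_force: [-0.3, 0.2, -0.4]
grip_width: 0.0092
gripper_force: 58.6
```

```bash
python3 - <<'E'
from h import *
s=readout.sense();print(s['time_s'],s['eef_pos'],s['contact_force'],s['moment'],s['grip_width'])
a,w=grab('wrist');np.save('w9.npy',w['world_from_camera']);cv2.imwrite('pics/w9raw.png',a[:,:,::-1])
cv2.imwrite('pics/w9.png',cv2.resize(cv2.convertScaleAbs(a[100:220,200:360],alpha=1.4),(800,600),interpolation=cv2.INTER_CUBIC)[:,:,::-1])
E
```

```text
22.1 [ 0.60649204 -0.07421867  0.21724375] [-0.3145839   0.21577463 -0.38461931] [ 0.37983733 -0.05247379  0.01113475] 0.009225628399051092
```

View pics/w9.png

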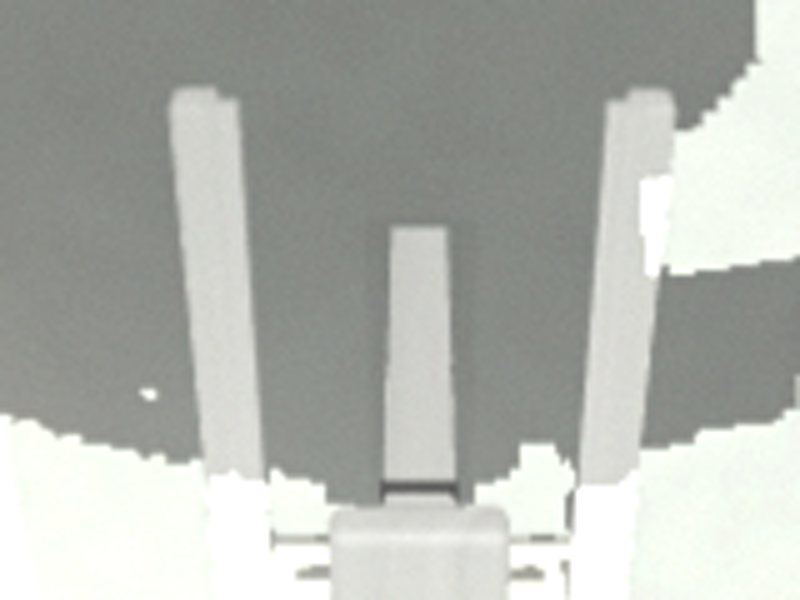

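The blade has entered the bevelled mouth with dark margin on both sides (blade 390–447, bevel 370–475) and no contact force. I'll keep lowering gently.

Emit:
arm_command([
  [[0,0,0,0.1,0,0.3,1],[0,0,0,0.2,0,0.6,1],[0,0,0,0.3,0,0.9,1],[0,0,0,0.4,0,1.2,1],[0,0,0,0.5,0,1.5,1],[0,0,0,0.6,0,1.8,1],[0,0,0,0.8,0,2.1,1],[0,0,0,0.9,0,2.4,1],[0,0,0,1,0,2.8,1],[0,0,0,1,0,2.8,1]],
])

```text
time_s: 23.4
eef_pos: [0.6064, -0.0743, 0.1874]
ee_rot: [0.111, 0.753, 0.634, -0.134]
contact_force: [0.4, 0.1, -0.3]
grip_width: 0.0092
gripper_force: 58.6
```

```bash
python3 - <<'E'
from h import *
s=readout.sense();print(s['time_s'],s['eef_pos'],s['contact_force'],s['moment'],s['grip_width'])
to([.6064,-.0743,.163],-9.9)
E
```

```text
23.4 [ 0.60638804 -0.07431616  0.18741076] [ 0.39763252  0.13318168 -0.30625279] [ 0.41732037 -0.04436894  0.02311648] 0.009166049627093662
[-0.1 -0.   0.1] [0.84 0.01 2.29]
```

Emit:
arm_command([
  [[0,0,0,0.1,0,0.3,1],[0,0,0,0.2,0,0.6,1],[0,0,0,0.3,0,0.9,1],[0,0,0,0.4,0,1.2,1],[0,0,0,0.5,0,1.4,1],[0,0,0,0.6,0,1.7,1],[0,0,0,0.7,0,2,1],[0,0,0,0.8,0,2.3,1],[0,0,0,0.8,0,2.3,1],[0,0,0,0.8,0,2.3,1]],
])

```text
time_s: 24.65
eef_pos: [0.6066, -0.0747, 0.1637]
ee_rot: [0.111, 0.753, 0.634, -0.134]
contact_force: [0.4, 0.1, -0.7]
grip_width: 0.0093
gripper_force: 58.6
```

```bash
python3 - <<'E'
from h import *
from scipy.optimize import least_squares
s=readout.sense();tcp=s['eef_pos'];print(s['time_s'],tcp,s['contact_force'],s['moment'],s['grip_width'])
a,w=grab('wrist');np.save('w10.npy',w['world_from_camera']);cv2.imwrite('pics/w10raw.png',a[:,:,::-1])
cv2.imwrite('pics/w10.png',cv2.resize(cv2.convertScaleAbs(a[160:220,244:324],alpha=1.4),(800,600),interpolation=cv2.INTER_CUBIC)[:,:,::-1])
for z in (.11,.113,.117,.120,.13): print(z,(proj(w,[.6055-.163*.0+.0034,-.0766+.0197,z])-[244,160])*10)
E
```

```text
24.65 [ 0.60656484 -0.07470849  0.16366601] [ 0.40347779  0.1076851  -0.73919856] [ 0.43180247 -0.07194672 -0.02518994] 0.009280327232155767
0.11 [395.05387235 303.05296273]
0.113 [394.91153547 333.08039478]
0.117 [394.7154931  374.44320169]
0.12 [394.56354977 406.50608737]
0.13 [394.02417602 520.35575185]
```

View pics/w10.png

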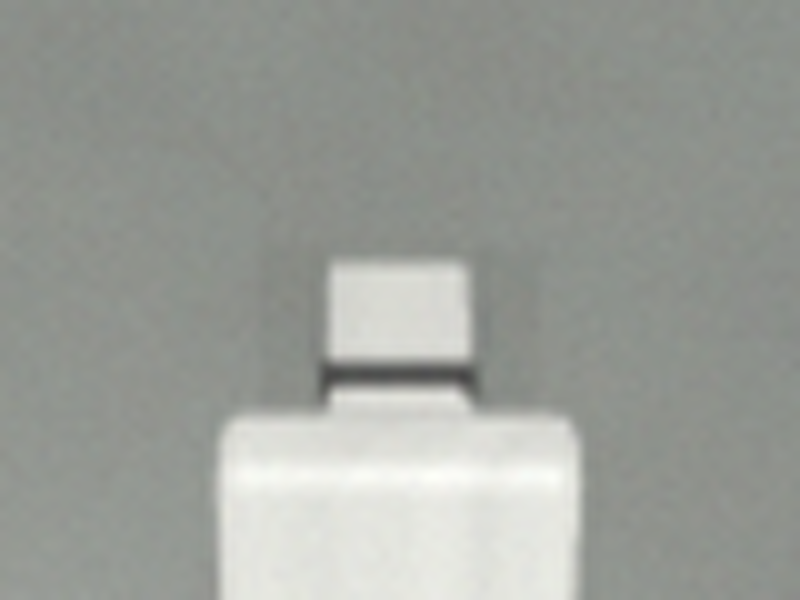

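Here the line sits at row 375, about 6.5 mm above the cover by ray (z=0.117 predicts row 374). It's centred in the slot with no contact force. I'll lower it by about 6.4 mm.

Emit:
arm_command([
  [[0,0,0,0.04,0,0.1,1],[0,0,0,0.07,0,0.2,1],[0,0,0,0.11,0,0.3,1],[0,0,0,0.15,0,0.4,1],[0,0,0,0.18,0,0.5,1],[0,0,0,0.22,0,0.6,1],[0,0,0,0.22,0,0.6,1],[0,0,0,0.22,0,0.6,1],[0,0,0,0.22,0,0.6,1],[0,0,0,0.22,0,0.6,1]],
])

```text
time_s: 25.95
eef_pos: [0.6065, -0.0747, 0.1573]
ee_rot: [0.111, 0.753, 0.634, -0.134]
contact_force: [1.0, 0.3, 0.2]
grip_width: 0.0095
gripper_force: 58.6
```

```bash
python3 - <<'E'
from h import *
s=readout.sense();tcp=s['eef_pos'];print(s['time_s'],tcp,s['contact_force'],s['moment'],s['grip_width'])
a,w=grab('wrist');b,i=grab('scene');cv2.imwrite('pics/s11raw.png',b[:,:,::-1]);cv2.imwrite('pics/w11raw.png',a[:,:,::-1])
A=cv2.convertScaleAbs(a[160:220,254:314],alpha=1.4)
u,v=proj(i,[.6055,-.0766,.11]);print(u,v);u,v=int(u),int(v)
B=cv2.convertScaleAbs(b[v-25:v+15,u-20:u+20],alpha=1.3)
cv2.imwrite('pics/w11.png',np.hstack([cv2.resize(x,(400,400),interpolation=cv2.INTER_CUBIC) for x in (A,B)])[:,:,::-1])
for z in (.108,.11,.112): print(z,(proj(w,[.6089,-.0569,z])-[254,160])*400/60)
g=a.mean(2);print([(r,int(g[r,279:289].mean())) for r in range(180,206)])
print('line rows scene: expect', [(proj(i,[.6055+dx,-.0766+dy,.11])-[u-20,v-25])*10 for dx,dy in ((-.0005,.0204),(-.0073,-.019))])
E
```

```text
25.95 [ 0.60652724 -0.07470158  0.15727554] [1.02753404 0.26454849 0.17427072] [ 0.45596641 -0.07839652 -0.03914251] 0.009515224504411224
280.02511453811024 193.93303843040658
0.108 [197.15738247 231.75830391]
0.11 [197.09625113 245.59951651]
0.112 [197.03395814 259.70411268]
[(180, 100), (181, 101), (182, 100), (183, 100), (184, 101), (185, 100), (186, 101), (187, 100), (188, 101), (189, 101), (190, 100), (191, 103), (192, 123), (193, 153), (194, 155), (195, 144), (196, 90), (197, 55), (198, 98), (199, 154), (200, 153), (201, 147), (202, 152), (203, 155), (204, 157), (205, 160)]
line rows scene: expect [array([162.95260331, 300.13999267]), array([257.81483772, 231.10332585])]
```

View pics/w11.png

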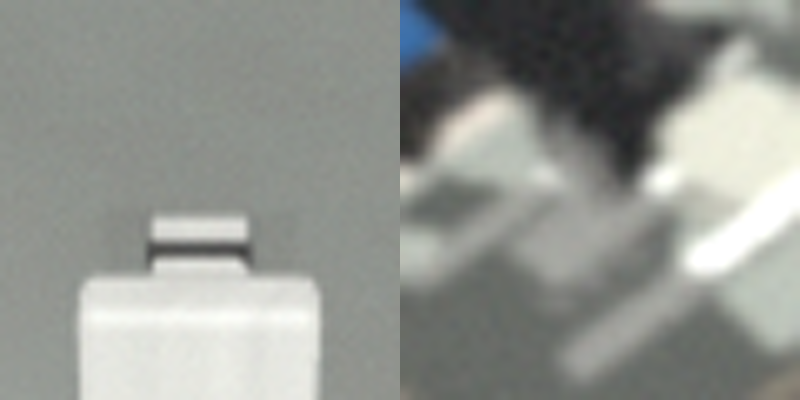

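The line is at row 250 against 246 predicted for cover level, so it's within about 0.5 mm. It stands 4.4 mm above where the blade vanishes under the bevel, which agrees. The shoulder is clear above the cover, and the contact force is about 1 N. Handing in.

```bash
python3 -c "
from cell import hand_in
print(hand_in())"
```

```text
the job is handed in; nothing more can be done
None
```

The job is handed in at about 26 s: the hatch is wound open to its stop, and the plain carrier is held upright in the slot with its line within about 0.5 mm of the cover top. Contact force is about 1 N, and I left the crossbar carrier and the bystanders alone.

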